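# Put down a bicycle kickstand and hold the frame upright

## Task

On the repair table the rear end of a child's bicycle frame leans over in a tilting cradle. First slide the roll of tape up off the seat tube and set it down gently, flat in the metal parts tray, and let go of it; then flip the kickstand all the way down past its spring's centre so that it stays there; then grip the bare seat tube, bring the frame upright and finish while still gripping and holding it upright, because it tips back over when let go. Leave the screwdriver, cup and jar alone.

Things in the scene. Friction and masses are not known exactly. Their poses are not given: they have to be found in the camera images.
- roll_center (a point): centre (half-way up, on the axis) of the loose grey roll of cloth tape: a ring 60 mm outer diameter, 33 mm bore, 26 mm high, 70 g. z is its axis. It starts threaded on the seat tube, resting on the seat collar; the tube's top end stands 32 mm above this centre.
- tube_grip (a point): point on the axis of the frame's upright seat tube, half-way along its bare top 45 mm (above the aluminium seat collar, which is 42 mm in diameter with its top 22 mm below this point); tube 27 mm in diameter, top end 23 mm above this point. z points up along the tube, and all its axes are those of the frame: y runs along the frame from the hub (rear) to the seat tube, x across it to the side that has the kickstand and towards which it leans.
- frame_pivot (a point): point on the cradle's tilt axis, which is level, runs along the frame's y and lies 40 mm above the table; axes are the frame's. In frame axes the tube_grip point lies at x 0, y +70, z +242 mm from it.
- frame (a joint): tilt of the frame in its cradle, rad: 0 leaning on the stop towards the kickstand side (start), 0.21 upright, 0.42 the opposite stop. Weight and a light spring in the cradle always tip it back towards 0 from upright (about 2 to 3 N at the tube holds it).
- stand_pivot (a point): kickstand's hinge on the frame; axes are the frame's, the hinge runs along x. The stand is a bent round aluminium rod 14 mm thick: seen from its hinge in the frame's axes, when folded, it runs to (12, -20, 0) mm and then straight to its foot at (75, -115, 0) mm. Opening turns the foot down and forward, to point almost straight down; the seat tube is 40 mm ahead of the hinge (+y), the chainstay and hub lie on its -x side.
- stand_foot (a point): end of the kickstand's rod, centre of its black rubber foot (18 mm thick)
- kickstand (a joint): kickstand angle, rad: 0 folded back level along the frame (start), 1.745 fully down on its stop. An over-centre spring pulls it back to 0 below about 0.87 and on to fully down above that, where it stays. About 7 N at 80 mm from the hinge starts it; the force needed falls to nothing at the centre. Pressing it downwards presses the leaning frame on its stop.
- tray_in (a point): centre of the inner floor of the shallow aluminium parts tray, fixed; inside 162 mm along its x and 222 mm along its y, rim 20 mm above the table, walls 4 mm, floor 4 mm
- cradle: dark steel base plate under the frame, fixed to the table; 140 mm across (x) by 320 mm (y), 12 mm thick; its x and y are the horizontal directions of the frame's x and y; origin on the table below the tilt axis
- screwdriver: screwdriver lying on the table, leave alone; origin under it
- cup: paper cup 72 mm wide, 85 mm high, leave alone; origin at its base
- jar: glass jar 60 mm wide, 70 mm high, leave alone; origin at its base
Mind the look-alikes: they are no part of the job. What is meant by the part that bears roll_center is not orange, red or yellow, and is the smaller of those in its own colour.

How it is judged:
On the way, in this order (a step that is already met when the one before it is completed fails the run):
1. the roll lies flat in the tray, let go (x of roll_center in the frame of tray_in between -0.065 and 0.065 m and y of roll_center in the frame of tray_in between -0.095 and 0.095 m and z of roll_center in the frame of tray_in below 0.019 m and contact force between roll and the fingers below 0.2 N and angle between roll_center's own z axis and vertical below 0.15 rad and value of joint kickstand below 0.6 rad), for 0.2 s.
2. the kickstand is flipped fully down, with the roll still in the tray (x of roll_center in the frame of tray_in between -0.065 and 0.065 m and y of roll_center in the frame of tray_in between -0.095 and 0.095 m and z of roll_center in the frame of tray_in below 0.019 m and contact force between roll and the fingers below 0.2 N and value of joint kickstand above 1.6 rad), for 0.2 s.
At the end, for the whole second after the job is handed in: Roll flat in the tray (centre within 65 / 95 mm of its middle along x / y, at most 19 mm above its floor, tilt under 0.15 rad), not touched; kickstand joint above 1.6; seat tube within 0.08 rad of vertical, still, and gripped by the fingers with over 6 N (all of step 2 and angle between roll_center's own z axis and vertical below 0.15 rad and angle between tube_grip's own z axis and vertical below 0.08 rad and velocity of joint frame between -0.05 and 0.05 rad/s and contact force between the fingers and frame_c0 above 6 N); the arm keeps its last pose, push and grip.
It fails at once if screwdriver, cup or jar moved by more than 40 mm (distance of any of screwdriver, cup, jar from where it was at the start of the episode above 0.04 m).
It fails at once if the roll is dropped or thrown (linear speed of roll above 1 m/s and contact force between roll and the fingers below 0.1 N).
It also fails if it takes over 72 s, if anything falls off the work surface, if the arm or the gripper's body presses on something with over 40 N, if the wrist force passes 120 N, or if a joint passes its speed limit or range.

## Robot

A 6-joint arm with a two-finger parallel gripper is mounted at the origin on the work surface. World frame = base frame: x ahead of the robot, y to its left, z up, the work surface at z = 0. Lengths are in m, angles in rad, forces in N, time in s.
With the tool pointing down it reaches from about 0.25 to 0.775 m from the base axis. Payload 4 kg.
Tool frame: the origin (TCP) lies between the finger pads; the fingertips stand 14 mm ahead of it and the grasp point (between the pads) lies 5 mm behind it; z points along the fingers, y is the line along which they close (so a half turn about z gives the same grasp; the last joint's range is limited). The gripper opens to 94 mm and grips with 3 to 60 N. Pads are 16 mm wide; open, the fingers measure 119 mm over their backs; the gripper's body (75 mm by 177 mm) begins 78 mm behind the grasp point.
Start: joints at [1.142, 0.087, 1.371, -0, 1.684, -0.103], TCP at [0.176, 0.521, 0.22] pointing down, gripper open.
Joint ranges: [-3.1, 3.1], [-0.76, 2.03], [0.27, 2.55], [-1.08, 4.22], [0.17, 2.65], [-2.57, 2.57]. Speed limits (rad/s): [2.79, 2.79, 3.14, 3.14, 3.14, 3.14].

## Interface

Orientations are given as [roll, pitch, yaw] about the fixed x, y, z axes, in that order (R = Rz(yaw) Ry(pitch) Rx(roll)).
In Python, from bench import robot, snapshot gives the robot as it stands.
- The arm moves only by the tool carry_out, never from a script. Its argument "motion" is text: rows parted by semicolons, each of 4 numbers parted by spaces: the shift along the tool's x, y, z each as a share of 0.15 m, from -1 to 1, then the turn about the tool's z as a share of 180 degrees, from -1 to 1. A call has exactly 8 rows; each row is the pose to reach, as a shift and turn from the pose commanded when the call began, along the tool's axes at that moment, turning the shorter way round; what a row does not reach only later rows make up. A row lasts 1/10 s, in which the tool goes at most 50 mm and 8.59 degrees, less where a joint would pass 70% of its speed; a pose out of reach is approached as far as the arm can. A call with a number of a shift or a turn outside -1 to 1 is refused whole. A call with a gripper value outside its range is refused whole. "grip" is the opening, from -1 (shut) to 1 (fully open), set as the call begins (left out, the last holds). The fingers move at their own pace and stop on an object; the grip force is fixed at half the most. Time passes only in rows, so rows that repeat a pose let the fingers close, or fill a call up. It gives the time, the measured TCP pose, the force, the opening and the grip force at its end, in the units of the state.
- robot.get_obs(): the state, without advancing time (a new reading comes with each control period).
- snapshot(name): name is "scene" or "side" or "wrist"; returns a dict with "image" (400x640x3 uint8, red, green, blue), "fx", "fy", "cx", "cy" (pixels), "pose" (4x4, takes a point from camera to world coordinates); the wrist camera has in their place "hand_eye" (4x4, takes a point from camera to tool coordinates, whose origin is the TCP and whose axes are the flange's). Camera axes: x right, y up, looking along -z (the intrinsics and any distortion apply to the point x, -y, -z); pixel columns grow to the right and rows downward; lengths in m; the calibration is good to about 2 mm. The wrist camera is an equidistant fisheye: a pixel r from the principal point sees the ray r / f radians off the axis. A picture is of the moment at which its call begins: read the wrist's pose just before it. There is no depth.
- robot.close_job(): hands the job in; it is judged then, once.
The state is a dict: "time": time; "joint_positions": joint angles; "qvel": joint speeds; "joint_torque": joint torques, N m; "tool_pos": TCP position; "ee_rot": TCP orientation; "wrist_force": force on the tool from outside, world axes, zero at the start; "wrist_torque": the same for the moment, N m; "width": finger opening in m; "finger_force": force on a finger pad.
Only numpy, scipy, OpenCV 4.12 (cv2) and the standard library are available. Lean on these libraries where they do the work, as an engineer would, in place of code of your own. Each camera call takes 0.05 s, during which the arm holds its last target. There are 200 camera calls.

## Working session

There is one attempt and no reset: what is moved stays moved. The work goes in short steps, Python scripts to look and compute and a tool call to move; the robot and the scene stay as the last step left them, time stands still between calls to the robot, and variables do not carry over. Pictures are saved under pics/ and viewed, at most 10 in all, crops included, and the job is handed in when it is done.

Besides the shell and the picture viewer there is one more tool, called after "Emit:" by a JSON object that holds its "op" and its "data", one argument or row to a line. carry_out: Moves the arm, as the interface text tells. Shift numbers are shares of 0.15 m and turn numbers shares of 180 degrees, none past 1 either way. Its arguments: {"type":"object","properties":{"motion":{"type":"string"},"grip":{"type":"number"}},"required":["motion"]}

```bash
ls; mkdir -p pics; python3 - <<'E'
from bench import robot, snapshot
import cv2, numpy as np
for n in("scene","side"):
    s=snapshot(n); np.save(f"pics/{n}.npy",s,allow_pickle=True); cv2.imwrite(f"pics/{n}0.png",s["image"][:,:,::-1])
    print(n,s["fx"],s["fy"],s["cx"],s["cy"],[k for k in s]); print(np.round(s["pose"],4))
o=robot.get_obs(); print(o)
E
```

```text
pics
scene 440.8217967621738 440.8217967621738 321.555204646546 203.51519157054264 ['image', 'fx', 'fy', 'cx', 'cy', 'pose']
[[-0.8209 -0.4872  0.298   0.9399]
 [ 0.5711 -0.6959  0.4354  0.5179]
 [-0.0047  0.5276  0.8495  1.1176]
 [ 0.      0.      0.      1.    ]]
side 372.1168813094885 372.1168813094885 319.04347092894295 199.68182684139734 ['image', 'fx', 'fy', 'cx', 'cy', 'pose']
[[ 0.9704  0.1587 -0.1823  0.4211]
 [-0.2414  0.6026 -0.7607 -0.7588]
 [-0.0109  0.7821  0.623   0.8235]
 [ 0.      0.      0.      1.    ]]
{'time': 0.1, 'joint_positions': array([ 1.14188818e+00,  8.78856839e-02,  1.37203649e+00, -3.02289547e-05,
        1.68361849e+00, -1.03105876e-01]), 'qvel': array([ 0.00138142, -0.00146194, -0.00344408,  0.00018037, -0.00052667,
        0.00047878]), 'joint_torque': array([ 1.93626438e-03, -3.41252768e+01, -3.03301513e+01,  7.18628406e-02,
        3.04784894e-02, -1.10131496e-04]), 'tool_pos': array([0.17586636, 0.52064859, 0.2184525 ]), 'ee_rot': array([-3.13965190e+00, -1.70611192e-04,  2.81578684e+00]), 'wrist_force': array([ 0.66251222, -0.83597749, -0.77731524]), 'wrist_torque': array([-0.01121565,  0.02044499,  0.04720303]), 'finger_force': 0.0, 'width': 0.09399828939049597}
```

View pics/scene0.png

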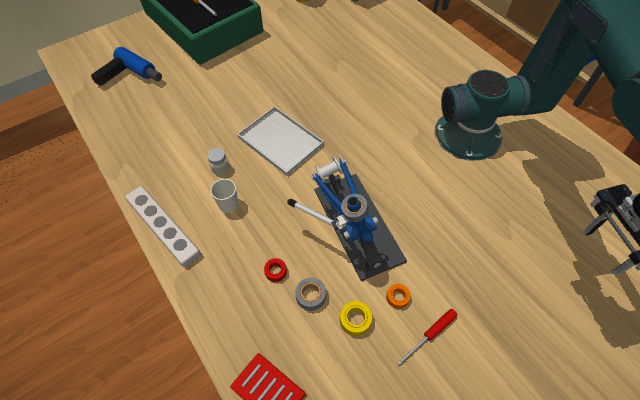

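View pics/side0.png

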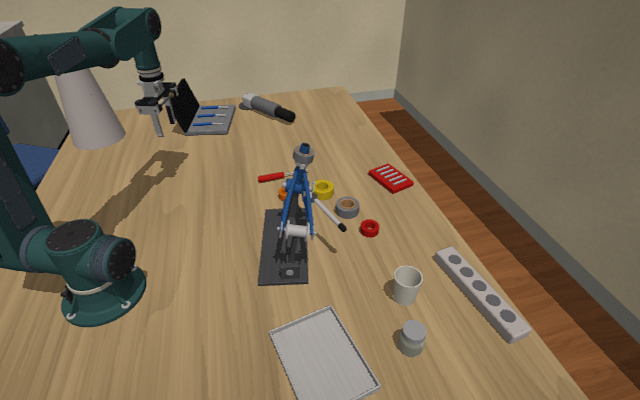

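The scene picture shows the roll on the tube at about (354,206), the foot of the stand at (292,203), the tray around (281,140) and the dark base plate. The side picture has the roll at (303,155), the foot at (343,227) and the tray at (323,358). I'll enlarge crops to get exact pixels.

```bash
python3 - <<'E'
import cv2, numpy as np
a=cv2.imread("pics/scene0.png")[150:290,270:410]; b=cv2.imread("pics/side0.png")[135:290,250:355]
a=cv2.resize(a,None,fx=3,fy=3,interpolation=2)
b=cv2.resize(b,None,fx=3.5,fy=3.5,interpolation=2)
c=np.zeros((560,800,3),np.uint8); c[:420,:420]=a; c[:b.shape[0],425:425+b.shape[1]]=b[:560]
for i in range(0,420,60): cv2.putText(c,str(270+i//3),(i,435),0,.4,(255,255,255)); cv2.putText(c,str(150+i//3),(0,i+10),0,.4,(0,255,255)); 
cv2.imwrite("pics/crop0.png",c)
E
```

```text
(no output)
```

View pics/crop0.png

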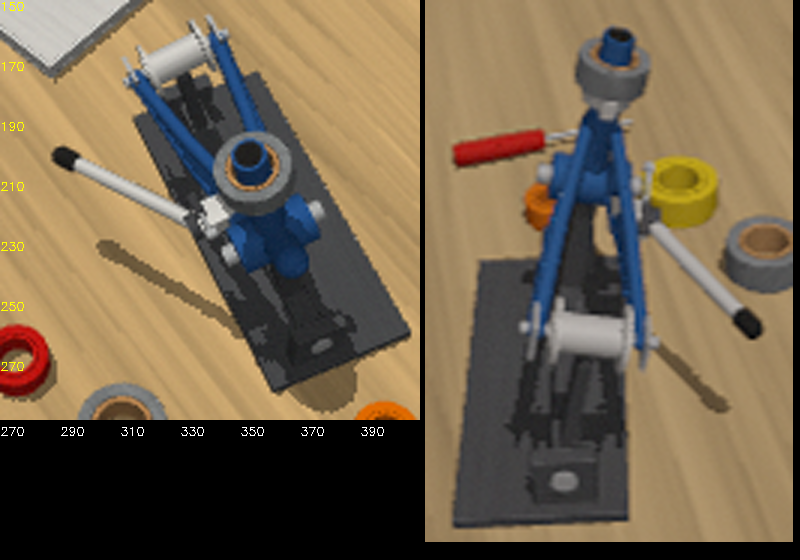

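The crop puts the tube top at (353.3,201.7) in scene and (305.4,145) in side. The roll centre is at (354.3,208.3) and (303.4,155.3), and the foot at (291.7,202.7) and (342.3,227). Plate corners are visible too. Next I'll triangulate these.

```bash
cat > h.py <<'E'
import numpy as np
from scipy.spatial.transform import Rotation as Ro
C={n:np.load(f"pics/{n}.npy",allow_pickle=True).item() for n in("scene","side")}
def ray(n,p):
    s=C[n]; d=np.array([(p[0]-s["cx"])/s["fx"],-(p[1]-s["cy"])/s["fy"],-1]); d=s["pose"][:3,:3]@d
    return s["pose"][:3,3],d/np.linalg.norm(d)
def plane(n,p,z):
    o,d=ray(n,p); return o+d*(z-o[2])/d[2]
def tri(a,b):
    o1,d1=ray("scene",a);o2,d2=ray("side",b)
    t=np.linalg.lstsq(np.c_[d1,-d2],o2-o1,rcond=None)[0]
    p,q=o1+d1*t[0],o2+d2*t[1]; return (p+q)/2,np.linalg.norm(p-q)
E
python3 - <<'E'
from h import *
np.set_printoptions(precision=4,suppress=True)
print("top",tri((353.3,201.7),(305.4,145)));print("roll",tri((354.3,208.3),(303.4,155.3)));print("foot",tri((291.7,202.7),(342.3,227)))
pl=[plane("scene",p,.012)[:2] for p in((361.7,279.3),(406.7,260.7),(356.7,174),(315,189.3))]
print("plate",pl,[np.linalg.norm(pl[i]-pl[i-1]) for i in range(4)],np.mean(pl,0))
print("side plate",[plane("side",p,.012)[:2] for p in((265.7,209.9),(258.3,284.7),(308,283.6))])
tr=[plane("scene",p,.02)[:2] for p in((271,108),(324,144),(289,174),(238,135))]
print("tray",tr,[np.linalg.norm(tr[i]-tr[i-1]) for i in range(4)],np.mean(tr,0))
ts=[plane("side",p,.02)[:2] for p in((269,354-18),(333,308),(379,383))]
print("trayside",ts)
for n,p in(("cup",(225,195)),("jar",(217,161))): print(n,plane("scene",p,.05))
E
```

```text
top (array([0.595 , 0.1329, 0.2971]), np.float64(0.005553152880825624))
roll (array([0.589 , 0.1331, 0.2642]), np.float64(0.003827354304629304))
foot (array([ 0.6567, -0.0389,  0.1251]), np.float64(0.0033649911703052798))
plate [array([0.6001, 0.2079]), array([0.4665, 0.2354]), array([ 0.4022, -0.0745]), array([ 0.5394, -0.1014])] [np.float64(0.3152874936528323), np.float64(0.13641545840119865), np.float64(0.3164847770542755), np.float64(0.13976354475271519)] [0.5021 0.0669]
side plate [array([0.4701, 0.2241]), array([ 0.4085, -0.0868]), array([ 0.5406, -0.117 ])]
tray [array([ 0.4775, -0.4557]), array([ 0.4204, -0.2241]), array([ 0.5757, -0.189 ]), array([ 0.6275, -0.4153])] [np.float64(0.15533716983955095), np.float64(0.23854037571207445), np.float64(0.1592249629486224), np.float64(0.23216077060887874)] [ 0.5253 -0.321 ]
trayside [array([ 0.4155, -0.2523]), array([ 0.5839, -0.2148]), array([ 0.6283, -0.4208])]
cup [ 0.7773 -0.213   0.05  ]
jar [ 0.7386 -0.3361  0.05  ]
```

Emit:
{"op": "carry_out", "data": {
  "motion": "-0.2 -0.1 -0.3 0; -0.5 -0.2 -0.6 -0.02; -0.8 -0.3 -0.9 -0.04; -1 -0.4 -1 -0.04; -1 -0.45 -1 -0.04; -1 -0.45 -1 -0.04; -1 -0.45 -1 -0.04; -1 -0.45 -1 -0.04",
  "grip": 1
}}

```text
time: 0.9
tool_pos: [0.2957, 0.4096, 0.3678]
ee_rot: [-3.139, -0.002, 2.943]
wrist_force: [0.1, 0.6, -1.6]
width: 0.0942
finger_force: 0.0
```

Emit:
{"op": "carry_out", "data": {
  "motion": "-0.3 -0.1 0 0; -0.6 -0.3 0 0; -0.9 -0.4 0 0; -1 -0.45 0 0; -1 -0.45 0 0; -1 -0.45 0 0; -1 -0.45 0 0; -1 -0.45 0 0"
}}

```text
time: 1.7
tool_pos: [0.4289, 0.3143, 0.3697]
ee_rot: [3.141, -0.0, 2.944]
wrist_force: [0.2, -0.2, 0.4]
width: 0.0938
finger_force: 0.0
```

```bash
cat >> h.py <<'E'
np.set_printoptions(precision=4,suppress=True)
def go(x,y,z,ydir=None):
    "row for TCP target; ydir=angle in deg of the tool y line"
    from bench import robot
    o=robot.get_obs(); R=Ro.from_euler("xyz",o["ee_rot"]).as_matrix()
    d=R.T@(np.array([x,y,z])-o["tool_pos"])/.15
    t=0
    if ydir is not None:
        a=np.degrees(np.arctan2(R[1,1],R[0,1])); t=-((ydir-a+90)%180-90)/180
    print("row",d.round(3),round(t,4),"t",o["time"],o["tool_pos"],o["joint_positions"].round(2),"F",o["wrist_force"].round(1),o["width"],o["finger_force"])
def wrist(name):
    from bench import robot,snapshot
    import cv2
    o=robot.get_obs(); s=snapshot("wrist"); T=np.eye(4);T[:3,:3]=Ro.from_euler("xyz",o["ee_rot"]).as_matrix();T[:3,3]=o["tool_pos"]
    s["pose"]=T@s["hand_eye"]; np.save(f"pics/{name}.npy",s,allow_pickle=True); cv2.imwrite(f"pics/{name}.png",s["image"][:,:,::-1]); return s
def wray(s,p):
    u=np.array([p[0]-s["cx"],p[1]-s["cy"]]); r=np.hypot(*u); th=r/s["fx"]; u=u/max(r,1e-9)
    d=s["pose"][:3,:3]@np.array([np.sin(th)*u[0],-np.sin(th)*u[1],-np.cos(th)]); return s["pose"][:3,3],d
def wplane(s,p,z):
    o,d=wray(s,p); return o+d*(z-o[2])/d[2]
def lsq(rays):
    A=sum(np.eye(3)-np.outer(d,d) for o,d in rays); b=sum((np.eye(3)-np.outer(d,d))@o for o,d in rays); return np.linalg.solve(A,b)
E
python3 -c "
from h import *
go(.585,.133,.37,79)"
```

```text
row [-1.258 -0.981 -0.003] -0.0017 t 1.7 [0.4289 0.3143 0.3697] [ 0.53  0.07  1.1   0.    1.98 -0.85] F [ 0.2 -0.2  0.4] 0.09381865486535834 0.0
```

Emit:
{"op": "carry_out", "data": {
  "motion": "-0.3 -0.1 -0.1 0; -0.6 -0.3 -0.2 0; -0.8 -0.4 -0.2 0; -0.8 -0.6 -0.2 0; -0.8 -0.6 -0.2 0; -0.8 -0.6 -0.2 0; -0.8 -0.6 -0.2 0; -0.8 -0.6 -0.2 0"
}}

```text
time: 2.5
tool_pos: [0.5292, 0.2024, 0.3999]
ee_rot: [3.141, 0.001, 2.944]
wrist_force: [0.4, -0.4, 0.8]
width: 0.0941
finger_force: 0.0
```

```bash
python3 -c "
from h import *
go(.585,.133,.37,79)
s=wrist('w1'); print(s['fx'],s['cx'],s['cy']);print(s['hand_eye'])"
```

```text
row [-0.455 -0.381  0.199] -0.0019 t 2.5 [0.5292 0.2024 0.3999] [ 0.27  0.16  0.93  0.    2.05 -1.11] F [ 0.4 -0.4  0.8] 0.09413294700813919 0.0
309.70691628693146 320.7393491703085 203.1075163778922
[[ 0.0008  0.9585  0.2852  0.0842]
 [ 1.     -0.0005 -0.001  -0.0008]
 [-0.0008  0.2852 -0.9585 -0.1656]
 [ 0.      0.      0.      1.    ]]
```

View pics/w1.png

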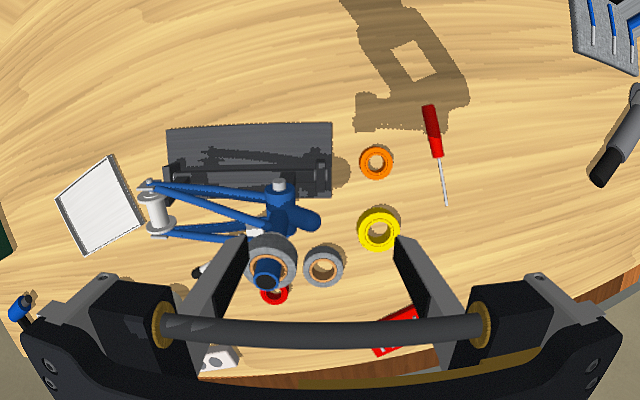

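The wrist view shows the tube top at about (265,270), the roll around (270,262), and the plate and tray to the left.

```bash
python3 -c "
from h import *
s=np.load('pics/w1.npy',allow_pickle=True).item()
print(wplane(s,(265,270),.299), wplane(s,(270,263),.278))
r=wray(s,(265,270)); print('lsq',lsq([r,ray('scene',(353.3,201.7)),ray('side',(305.4,145))]))
print(plane('scene',(353.3,201.7),.299),plane('side',(305.4,145),.299))
print('plate',[wplane(s,p,.012) for p in((166,130),(333,123),(331,197))])
"
```

```text
[0.5812 0.1355 0.299 ] [0.5845 0.1366 0.278 ]
lsq [0.5914 0.1326 0.2934]
[0.593  0.1344 0.299 ] [0.5967 0.1277 0.299 ]
plate [array([ 0.4057, -0.0771,  0.012 ]), array([0.4677, 0.2368, 0.012 ]), array([0.6006, 0.2076, 0.012 ])]
```

Emit:
{"op": "carry_out", "data": {
  "motion": "-0.2 -0.2 0.1 0; -0.4 -0.4 0.1 0; -0.47 -0.38 0.1 0; -0.47 -0.38 0.1 0; -0.47 -0.38 0.1 0; -0.47 -0.38 0.1 0; -0.47 -0.38 0.1 0; -0.47 -0.38 0.1 0"
}}

```text
time: 3.35
tool_pos: [0.5871, 0.1318, 0.3851]
ee_rot: [3.141, 0.001, 2.943]
wrist_force: [0.9, 0.5, 0.2]
width: 0.0941
finger_force: 0.0
```

```bash
python3 -c "
from h import *
import cv2
go(.586,.134,.273,79)
s=wrist('w2'); print(s['pose'][:3,3]); i=s['image'][150:350,200:440,::-1]
cv2.imwrite('pics/w2c.png',cv2.resize(i,None,fx=3,fy=3,interpolation=2))"
```

```text
row [0.011 0.012 0.747] -0.0022 t 3.35 [0.5871 0.1318 0.3851] [ 0.13  0.24  0.87  0.    2.03 -1.25] F [0.9 0.5 0.2] 0.0941246514713824 0.0
[0.5043 0.1477 0.5506]
```

View pics/w2c.png

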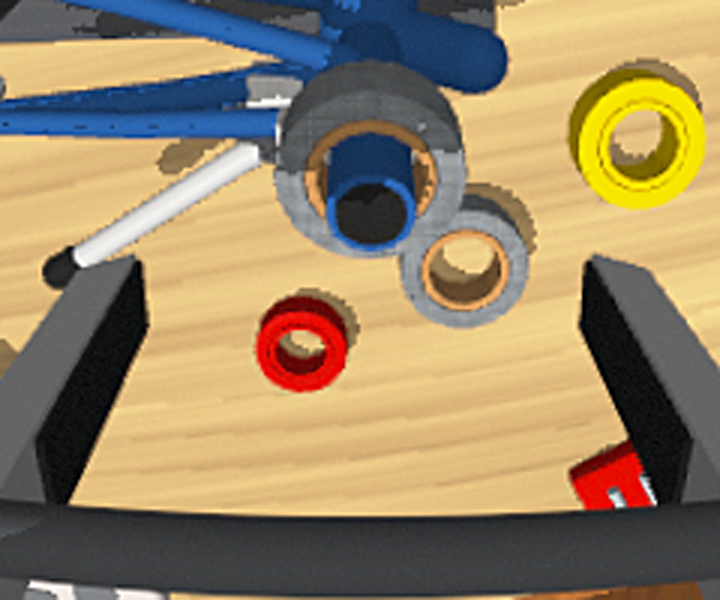

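The crop shows the tube top at full-frame pixel (323.7,219.3), the roll's top face around (323.7,207) and the foot at (220.7,239.3).

```bash
python3 -c "
from h import *
s=np.load('pics/w2.npy',allow_pickle=True).item();s1=np.load('pics/w1.npy',allow_pickle=True).item()
for z in(.29,.299): print(wplane(s,(323.7,219.3),z),plane('scene',(353.3,201.7),z),plane('side',(305.4,145),z))
r=wray(s,(323.7,219.3)); 
print('lsq',lsq([r,ray('scene',(353.3,201.7)),ray('side',(305.4,145))]),lsq([r,wray(s1,(265,270))]))
print('roll',[wplane(s,(323.7,207),z) for z in (.27,.281)])
f=[wray(s,(220.7,239.3)),ray('scene',(291.7,202.7)),ray('side',(342.3,227))]
print('foot',lsq(f),lsq(f[1:]))
"
```

```text
[0.5959 0.1323 0.29  ] [0.5892 0.1302 0.29  ] [0.5997 0.1429 0.29  ]
[0.5928 0.1328 0.299 ] [0.593  0.1344 0.299 ] [0.5967 0.1277 0.299 ]
lsq [0.5945 0.1328 0.2967] [0.598  0.1293 0.2734]
roll [array([0.5908, 0.1335, 0.27  ]), array([0.5874, 0.1341, 0.281 ])]
foot [ 0.6563 -0.0395  0.1252] [ 0.6567 -0.0389  0.1251]
```

Emit:
{"op": "carry_out", "data": {
  "motion": "0 0 0.25 0; 0 0.01 0.45 0; 0 0.01 0.6 0; 0 0.01 0.7 0; 0 0.01 0.77 0; 0 0.01 0.78 0; 0 0.01 0.78 0; 0 0.01 0.78 0"
}}

```text
time: 4.2
tool_pos: [0.5884, 0.1328, 0.269]
ee_rot: [3.141, 0.002, 2.942]
wrist_force: [0.2, 0.2, 0.3]
width: 0.0938
finger_force: 0.0
```

Emit:
{"op": "carry_out", "data": {
  "motion": "0 0 0 0; 0 0 0 0; 0 0 0 0; 0 0 0 0; 0 0 0 0; 0 0 0 0; 0 0 0 0; 0 0 0 0",
  "grip": -0.1
}}

```text
time: 5.0
tool_pos: [0.588, 0.1328, 0.2676]
ee_rot: [3.141, 0.0, 2.942]
wrist_force: [1.4, 0.3, -0.1]
width: 0.0602
finger_force: 30.0
```

Emit:
{"op": "carry_out", "data": {
  "motion": "-0.013 0 -0.06 0; -0.026 0 -0.12 0; -0.039 0 -0.18 0; -0.051 0 -0.24 0; -0.064 0 -0.3 0; -0.077 0 -0.36 0; -0.09 0 -0.42 0; -0.102 0 -0.48 0"
}}

```text
time: 5.8
tool_pos: [0.6031, 0.1296, 0.3403]
ee_rot: [3.141, 0.0, 2.941]
wrist_force: [0.2, 0.3, -0.6]
width: 0.0604
finger_force: 30.0
```

```bash
python3 - <<'E'
from h import *
go(.525,-.32,.40,79)
import cv2
from bench import snapshot
s=snapshot("side"); cv2.imwrite("pics/sl.png",cv2.resize(s["image"][60:260,200:420,::-1],None,fx=3,fy=3))
E
```

```text
row [-0.086 -3.041 -0.398] -0.0026 t 5.8 [0.6031 0.1296 0.3403] [ 0.12  0.25  0.94  0.    1.95 -1.25] F [ 0.2  0.3 -0.6] 0.06035248490548078 29.999871253967285
```

View pics/sl.png

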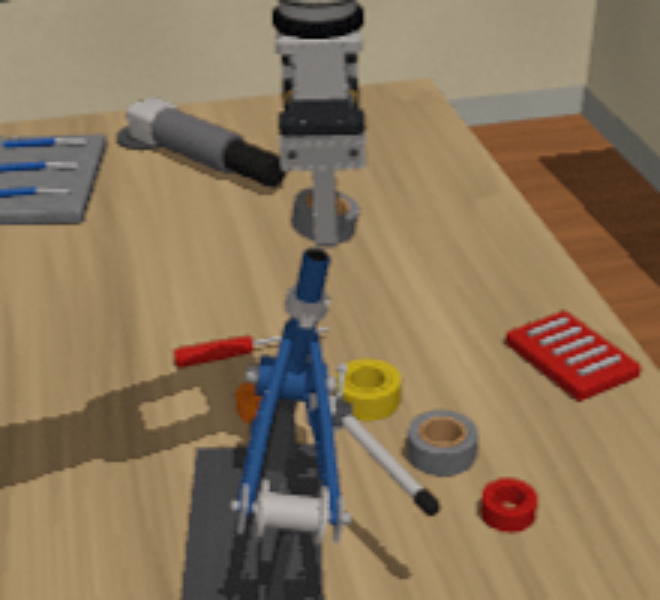

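The picture shows the roll held in the fingers, clear above the tube top. Now to carry it to the tray.

Emit:
{"op": "carry_out", "data": {
  "motion": "0 -0.15 -0.1 0; 0 -0.4 -0.15 0; 0 -0.65 -0.15 0; 0 -0.9 -0.15 0; 0 -1 -0.15 0; 0 -1 -0.15 0; 0 -1 -0.15 0; 0 -1 -0.15 0"
}}

```text
time: 6.65
tool_pos: [0.5733, -0.016, 0.3618]
ee_rot: [3.141, -0.0, 2.943]
wrist_force: [-0.2, 0.0, -0.3]
width: 0.0602
finger_force: 30.0
```

Emit:
{"op": "carry_out", "data": {
  "motion": "0 -0.15 0 0; 0 -0.4 0 0; 0 -0.65 0 0; 0 -0.9 0 0; 0 -1 0 0; 0 -1 0 0; 0 -1 0 0; 0 -1 0 0"
}}

```text
time: 7.45
tool_pos: [0.5438, -0.1626, 0.3621]
ee_rot: [3.141, 0.0, 2.944]
wrist_force: [-0.5, 0.3, -1.5]
width: 0.0602
finger_force: 30.0
```

Emit:
{"op": "carry_out", "data": {
  "motion": "-0.05 -0.15 0.1 0; -0.1 -0.4 0.3 0; -0.1 -0.65 0.5 0; -0.1 -0.85 0.7 0; -0.1 -0.95 0.8 0; -0.1 -0.95 0.8 0; -0.1 -0.95 0.8 0; -0.1 -0.95 0.8 0"
}}

```text
time: 8.25
tool_pos: [0.5311, -0.3058, 0.2448]
ee_rot: [-3.141, 0.004, 2.944]
wrist_force: [0.4, -0.2, -0.4]
width: 0.0605
finger_force: 30.0
```

```bash
python3 - <<'E'
from h import *
go(.525,-.32,.03,79)
s=wrist('w3')
E
```

```text
row [ 0.027 -0.099  1.432] -0.0019 t 8.25 [ 0.5311 -0.3058  0.2448] [-0.62  0.22  1.17  0.    1.75 -1.99] F [ 0.4 -0.2 -0.4] 0.06053559653403177 29.999860525131226
```

View pics/w3.png

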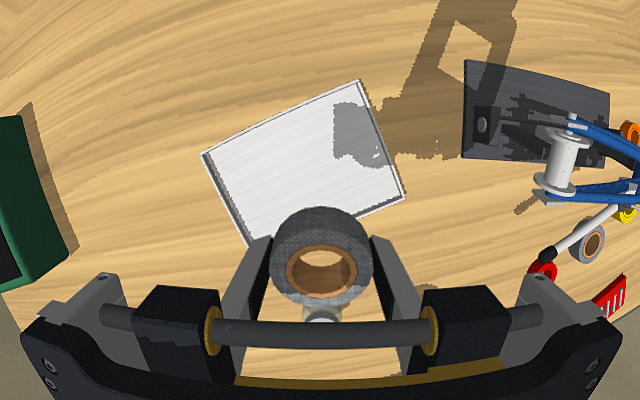

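```bash
python3 - <<'E'
from h import *
s=np.load('pics/w3.npy',allow_pickle=True).item()
c=[wplane(s,p,.02) for p in((202,153),(358,80),(405,200))]
print(c,np.linalg.norm(c[0]-c[1]),np.linalg.norm(c[2]-c[1]),(c[0]+c[2])/2)
E
```

```text
[array([ 0.4642, -0.4539,  0.02  ]), array([ 0.4161, -0.2364,  0.02  ]), array([ 0.5812, -0.2009,  0.02  ])] 0.22276403760509575 0.16886754633344844 [ 0.5227 -0.3274  0.02  ]
```

Emit:
{"op": "carry_out", "data": {
  "motion": "0 0 0.2 0; 0.02 -0.03 0.4 0; 0.03 -0.06 0.6 0; 0.03 -0.06 0.8 0; 0.03 -0.06 0.95 0; 0.03 -0.06 1 0; 0.03 -0.06 1 0; 0.03 -0.06 1 0"
}}

```text
time: 9.1
tool_pos: [0.5247, -0.3152, 0.0942]
ee_rot: [-3.14, 0.003, 2.942]
wrist_force: [0.6, -0.3, -0.5]
width: 0.0601
finger_force: 30.0
```

Tray centre confirmed at about (0.523,-0.325). Lower from 0.094 to about 0.024, slowing at the end.

Emit:
{"op": "carry_out", "data": {
  "motion": "0 0 0.12 0; 0 0 0.24 0; 0 0 0.34 0; 0 0 0.4 0; 0 0 0.43 0; 0 0 0.45 0; 0 0 0.46 0; 0 0 0.47 0"
}}

```text
time: 9.9
tool_pos: [0.5238, -0.3152, 0.0223]
ee_rot: [-3.141, 0.001, 2.941]
wrist_force: [-1.3, 1.2, 4.6]
width: 0.0602
finger_force: 30.0
```

Contact at 4.6 N, at the predicted height. Press 1 mm more, then open.

Emit:
{"op": "carry_out", "data": {
  "motion": "0 0 0.01 0; 0 0 0.01 0; 0 0 0.01 0; 0 0 0.01 0; 0 0 0.01 0; 0 0 0.01 0; 0 0 0.01 0; 0 0 0.01 0",
  "grip": 0.7
}}

```text
time: 10.7
tool_pos: [0.5234, -0.3149, 0.0199]
ee_rot: [3.142, -0.0, 2.941]
wrist_force: [-0.2, 0.2, -0.2]
width: 0.0798
finger_force: 0.0
```

Emit:
{"op": "carry_out", "data": {
  "motion": "0 0 -0.1 0; 0 0 -0.3 0; 0 0 -0.5 0; 0 0 -0.7 0; 0 0 -0.9 0; 0 0 -1 0; 0 0 -1 0; 0 0 -1 0",
  "grip": 0.7
}}

```text
time: 11.5
tool_pos: [0.5232, -0.3147, 0.1693]
ee_rot: [3.141, -0.001, 2.941]
wrist_force: [-0.0, 0.7, -0.1]
width: 0.0796
finger_force: 0.0
```

```bash
python3 - <<'E'
from h import *
import cv2
go(.6,-.1,.25,79)
s=wrist('w4'); a=s["image"][100:400,150:450,::-1]
from bench import snapshot
b=snapshot("side")["image"][280:400,240:400,::-1]
c=np.zeros((600,800,3),np.uint8); c[:450,:450]=cv2.resize(a,(450,450)); c[:262,450:]=cv2.resize(b,(350,262)); cv2.imwrite("pics/w4c.png",c)
E
```

```text
row [-0.217  1.505 -0.538] -0.0026 t 11.5 [ 0.5232 -0.3147  0.1693] [-0.63  0.24  1.3   0.    1.61 -2.01] F [-0.   0.7 -0.1] 0.07956766902700449 0.0
```

View pics/w4c.png

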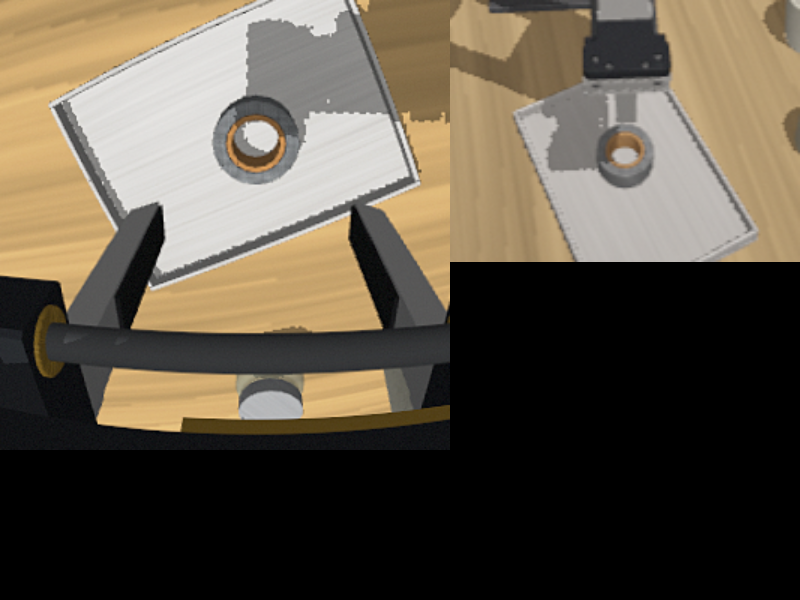

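The roll lies flat near the tray's middle, the fingers are clear of it, and the jar is untouched. Now the kickstand push path.

```bash
python3 - <<'E'
from h import *
print("hinge tri",tri((333,221.7),(313.7,196.4)))
ex=np.array([.981,-.193,0]);ey=np.array([.193,.981,0]);ez=np.array([0,0,1.])
fx=.978*ex-.208*ez; fz=.208*ex+.978*ez
foot=np.array([.6563,-.0393,.1252]); h=foot-.075*fx+.115*ey
print("hinge",h)
for q in (0,15,30,45,55,65,75,85):
    a=np.radians(q); r=.095
    y=-r*np.cos(a)-.007*np.sin(a)-.0125; z=-r*np.sin(a)+.007*np.cos(a)
    p=h+.066*fx+y*ey+z*fz; p[2]+=.014
    print(q,p)
go(.66,-.04,.25,79)
E
```

```text
hinge tri (array([0.6071, 0.0828, 0.1497]), np.float64(0.0007429205403730551))
hinge [0.6065 0.0877 0.1408]
0 [ 0.6505 -0.0305  0.1479]
15 [ 0.6458 -0.0281  0.1236]
30 [ 0.6424 -0.0195  0.1005]
45 [ 0.6408 -0.0053  0.0802]
55 [0.6408 0.0068 0.0689]
65 [0.6415 0.0207 0.0598]
75 [0.643  0.0358 0.0531]
85 [0.6453 0.0518 0.0491]
row [-0.532  1.975 -0.548] -0.0026 t 11.6 [ 0.5226 -0.3143  0.1676] [-0.63  0.24  1.3   0.    1.61 -2.01] F [-0.4  0.6 -0.7] 0.07992311956553816 0.0
```

Emit:
{"op": "carry_out", "data": {
  "motion": "0 0.2 -0.2 0; -0.1 0.5 -0.5 0; -0.2 0.8 -0.5 0; -0.3 1 -0.5 0; -0.4 1 -0.5 0; -0.4 1 -0.5 0; -0.4 1 -0.5 0; -0.4 1 -0.5 0",
  "grip": -1
}}

```text
time: 12.4
tool_pos: [0.611, -0.1805, 0.2438]
ee_rot: [3.141, -0.002, 2.94]
wrist_force: [-0.0, -0.3, 0.2]
width: 0.0196
finger_force: 0.0
```

```bash
python3 -c "
from h import *
go(.653,-.032,.165,79)"
```

```text
row [-0.077  1.026  0.526] -0.003 t 12.4 [ 0.611  -0.1805  0.2438] [-0.38  0.28  1.09 -0.    1.77 -1.75] F [-0.  -0.3  0.2] 0.019637583040533854 0.0
```

Emit:
{"op": "carry_out", "data": {
  "motion": "0 0.25 0 0; -0.05 0.55 0 0; -0.08 0.8 0.1 0; -0.08 0.95 0.25 0; -0.08 1 0.4 0; -0.08 1 0.48 0; -0.08 1 0.5 0; -0.08 1 0.5 0"
}}

```text
time: 13.2
tool_pos: [0.6533, -0.0366, 0.17]
ee_rot: [-3.141, -0.0, 2.94]
wrist_force: [0.5, 0.8, 0.8]
width: 0.0003
finger_force: 0.0
```

```bash
python3 -c "
from h import *
import cv2
for p in ((.653,-.032,.145),(.649,-.028,.1236),(.645,-.0195,.1005),(.644,-.0053,.0802),(.644,.007,.069),(.6445,.021,.06),(.646,.036,.053)): go(*p,79)
from bench import snapshot
a=snapshot('side')['image'][110:270,240:400,::-1]; b=snapshot('scene')['image'][130:270,240:400,::-1]
cv2.imwrite('pics/k1.png',np.hstack([cv2.resize(a,(400,400)),cv2.resize(b,(400,400))]))"
```

```text
row [0.008 0.03  0.167] -0.0032 t 13.2 [ 0.6533 -0.0366  0.17  ] [-0.14  0.33  1.18 -0.    1.63 -1.51] F [0.5 0.8 0.8] 0.0003229271638415376 0.0
row [0.039 0.051 0.31 ] -0.0032 t 13.2 [ 0.6533 -0.0366  0.17  ] [-0.14  0.33  1.18 -0.    1.63 -1.51] F [0.5 0.8 0.8] 0.0003229271638415376 0.0
row [0.077 0.101 0.464] -0.0032 t 13.2 [ 0.6533 -0.0366  0.17  ] [-0.14  0.33  1.18 -0.    1.63 -1.51] F [0.5 0.8 0.8] 0.0003229271638415376 0.0
row [0.102 0.192 0.599] -0.0032 t 13.2 [ 0.6533 -0.0366  0.17  ] [-0.14  0.33  1.18 -0.    1.63 -1.51] F [0.5 0.8 0.8] 0.0003229271638415376 0.0
row [0.119 0.273 0.674] -0.0032 t 13.2 [ 0.6533 -0.0366  0.17  ] [-0.14  0.33  1.18 -0.    1.63 -1.51] F [0.5 0.8 0.8] 0.0003229271638415376 0.0
row [0.134 0.365 0.734] -0.0032 t 13.2 [ 0.6533 -0.0366  0.17  ] [-0.14  0.33  1.18 -0.    1.63 -1.51] F [0.5 0.8 0.8] 0.0003229271638415376 0.0
row [0.144 0.465 0.78 ] -0.0032 t 13.2 [ 0.6533 -0.0366  0.17  ] [-0.14  0.33  1.18 -0.    1.63 -1.51] F [0.5 0.8 0.8] 0.0003229271638415376 0.0
```

View pics/k1.png

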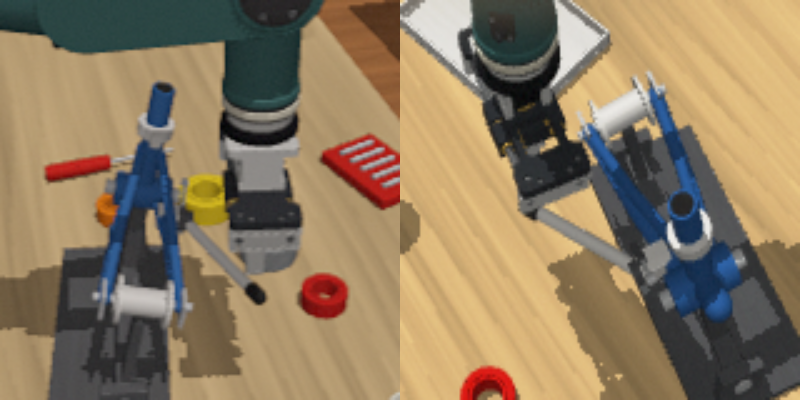

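The closed fingers stand just above the foot end of the rod, and the gripper body is clear of the frame. First part of the push:

Emit:
{"op": "carry_out", "data": {
  "motion": "0.01 0.03 0.1 0; 0.01 0.03 0.16 0; 0.02 0.04 0.2 0; 0.03 0.05 0.25 0; 0.04 0.05 0.31 0; 0.05 0.07 0.36 0; 0.06 0.08 0.41 0; 0.08 0.1 0.46 0"
}}

```text
time: 14.1
tool_pos: [0.6453, -0.0183, 0.1004]
ee_rot: [-3.141, 0.002, 2.941]
wrist_force: [1.9, -1.3, 2.6]
width: 0.0004
finger_force: 1.4
```

Emit:
{"op": "carry_out", "data": {
  "motion": "0.01 0.05 0.07 0; 0.02 0.09 0.14 0; 0.03 0.13 0.18 0; 0.04 0.17 0.21 0; 0.05 0.22 0.245 0; 0.055 0.265 0.275 0; 0.06 0.32 0.3 0; 0.065 0.365 0.32 0"
}}

```text
time: 14.9
tool_pos: [0.6463, 0.0384, 0.0528]
ee_rot: [3.141, 0.0, 2.942]
wrist_force: [0.3, 0.3, 1.0]
width: 0.0006
finger_force: 0.0
```

```bash
python3 -c "
from h import *
import cv2
go(.646,.036,.053,79)
from bench import snapshot
a=snapshot('side')['image'][110:270,240:400,::-1]; b=snapshot('scene')['image'][130:270,240:400,::-1]
cv2.imwrite('pics/k2.png',np.hstack([cv2.resize(a,(400,400)),cv2.resize(b,(400,400))]))"
```

```text
row [-0.001 -0.016 -0.002] -0.0025 t 14.9 [0.6463 0.0384 0.0528] [-0.03  0.38  1.35  0.    1.41 -1.4 ] F [0.3 0.3 1. ] 0.0005596218533828498 0.0
```

View pics/k2.png

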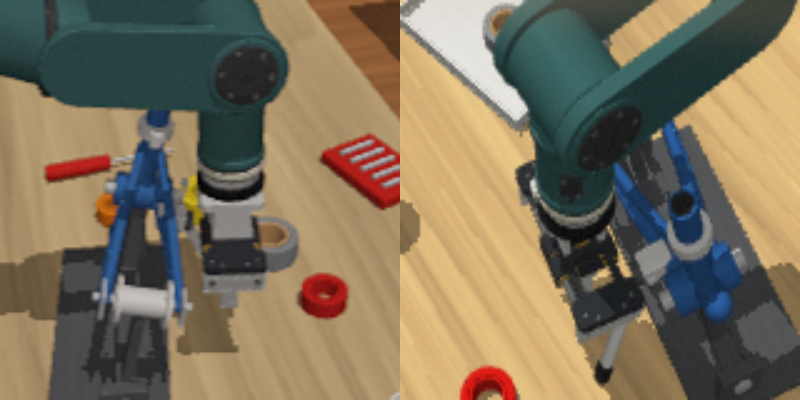

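The picture shows the stand swung down and forward of the fingers, with its foot at about scene (321,260), so it's past centre. I'll check the foot against its fully-down position by numbers.

```bash
python3 -c "
from h import *
for z in (.015,.03): print(plane('scene',(321.2,260.2),z))
go(.646,-.03,.053,79)"
```

```text
[0.6577 0.1016 0.015 ]
[0.6616 0.1073 0.03  ]
row [-0.09  -0.449 -0.004] -0.0022 t 15.0 [0.646  0.0387 0.0524] [-0.03  0.38  1.35  0.    1.41 -1.4 ] F [ 0.  -0.7  0.1] 0.001070734460799958 0.0
```

The foot matches the fully-down position to within 4 mm. Retreat outward and up, then open over the tube.

Emit:
{"op": "carry_out", "data": {
  "motion": "-0.1 -0.1 0 0; -0.2 -0.3 0 0; -0.3 -0.4 -0.1 0; -0.3 -0.4 -0.4 0; -0.3 -0.4 -0.7 0; -0.3 -0.4 -1 0; -0.3 -0.4 -1 0; -0.3 -0.4 -1 0"
}}

```text
time: 15.8
tool_pos: [0.6793, -0.0307, 0.2055]
ee_rot: [3.141, 0.005, 2.941]
wrist_force: [0.4, 0.6, -0.0]
width: 0.0005
finger_force: 0.0
```

Emit:
{"op": "carry_out", "data": {
  "motion": "0 0 -0.2 0; 0 0 -0.5 0; 0 0 -0.8 0; 0 0 -1 0; 0 0 -1 0; 0 0 -1 0; 0 0 -1 0; 0 0 -1 0",
  "grip": 0.5
}}

```text
time: 16.6
tool_pos: [0.6779, -0.0303, 0.3493]
ee_rot: [-3.141, -0.006, 2.941]
wrist_force: [-0.2, 0.4, -0.1]
width: 0.0613
finger_force: 0.0
```

```bash
python3 -c "
from h import *
go(.5905,.1337,.37,79);go(.5905,.1337,.2764,79)"
```

```text
row [ 0.789  0.955 -0.133] -0.0026 t 16.6 [ 0.6779 -0.0303  0.3493] [-0.13  0.42  0.71  0.    2.02 -1.5 ] F [-0.2  0.4 -0.1] 0.06130046367137738 0.0
row [0.785 0.956 0.491] -0.0026 t 16.6 [ 0.6779 -0.0303  0.3493] [-0.13  0.42  0.71  0.    2.02 -1.5 ] F [-0.2  0.4 -0.1] 0.06130046367137738 0.0
```

Emit:
{"op": "carry_out", "data": {
  "motion": "0.1 0.15 -0.15 0; 0.3 0.35 -0.15 0; 0.5 0.6 -0.15 0; 0.7 0.85 -0.15 0; 0.78 0.95 -0.15 0; 0.785 0.955 -0.15 0; 0.785 0.955 -0.15 0; 0.785 0.955 -0.15 0"
}}

```text
time: 17.4
tool_pos: [0.5923, 0.1319, 0.3744]
ee_rot: [-3.141, -0.001, 2.939]
wrist_force: [0.7, -0.6, -0.8]
width: 0.0706
finger_force: 0.0
```

```bash
python3 - <<'E'
from h import *
import cv2
go(.5905,.1337,.2764,79)
s=wrist('w5'); i=s['image'].astype(int); m=((i[:,:,2]>i[:,:,0]+40)).astype(np.uint8)
# tube top: dark hole near expected pixel; project expected top by scan
top=np.array([.594,.133,.298]); P=np.linalg.inv(s['pose'])@np.r_[top,1]; v=P[:3]
th=np.arctan2(np.hypot(v[0],v[1]),-v[2]); u=np.array([v[0],-v[1]])/np.hypot(v[0],v[1]); px=np.array([s['cx'],s['cy']])+u*th*s['fx']
print('expected px',px)
x,y=px.astype(int)
for r in range(y-24,y+20,3): print(r,''.join('#' if i[r,c].sum()<90 else 'b' if m[r,c] else '.' for c in range(x-24,x+25)))
E
```

```text
row [0.013 0.01  0.653] -0.0033 t 17.4 [0.5923 0.1319 0.3744] [ 0.13  0.25  0.88 -0.    2.01 -1.24] F [ 0.7 -0.6 -0.8] 0.0705559341259728 0.0
expected px [323.2218 218.9729]
194 ..........bbbbbbbbbbbbbbbbbbbbbbbbbbb............
197 ..........bbbbbbbbbbbbbbbbbbbbbbbbbbb............
200 .........bbbbbbbbbbbbbbbbbbbbbbbbbbbbb...........
203 .........bbbbbbbbbbbbbbbbbbbbbbbbbbbbb...........
206 .........#bbbbbbbbbbbbbbbbbbbbbbbbbbbb...........
209 .........#bbbbbbbbbbbbbbbbbbbbbbbbbbbb...........
212 .........bbbbbb.################.bbbbb...........
215 .........bbbb###########.#########.bbbb..........
218 ........bbbb#####.#################.bbb..........
221 ........bbb.###############.#######.bbbb.........
224 .........bbb.......................bbbb..........
227 ...........bbbb..................bbbb............
230 ...............bbbbbbb...bbbbbbbb................
233 .................................................
236 .................................................
```

The tube top is exactly where predicted. Descend and grip.

Emit:
{"op": "carry_out", "data": {
  "motion": "0 0 0.2 0; 0.01 0.01 0.35 0; 0.01 0.01 0.5 0; 0.01 0.01 0.6 0; 0.01 0.01 0.64 0; 0.01 0.01 0.65 0; 0.01 0.01 0.65 0; 0.01 0.01 0.65 0"
}}

```text
time: 18.25
tool_pos: [0.5909, 0.135, 0.2793]
ee_rot: [3.141, 0.002, 2.941]
wrist_force: [-0.8, 0.7, 1.0]
width: 0.0704
finger_force: 0.0
```

Emit:
{"op": "carry_out", "data": {
  "motion": "0 0 0 0; 0 0 0 0; 0 0 0 0; 0 0 0 0; 0 0 0 0; 0 0 0 0; 0 0 0 0; 0 0 0 0",
  "grip": -1
}}

```text
time: 19.05
tool_pos: [0.59, 0.1336, 0.2779]
ee_rot: [-3.139, -0.0, 2.94]
wrist_force: [-0.9, -5.7, 0.3]
width: 0.0262
finger_force: 30.0
```

Emit:
{"op": "carry_out", "data": {
  "motion": "0.043 0 -0.008 0; 0.086 0 -0.016 0; 0.129 0 -0.022 0; 0.173 0 -0.027 0; 0.216 0 -0.031 0; 0.26 0 -0.034 0; 0.304 0 -0.036 0; 0.347 0 -0.037 0"
}}

```text
time: 19.85
tool_pos: [0.5407, 0.1434, 0.2834]
ee_rot: [-3.139, 0.004, 2.939]
wrist_force: [3.3, -5.8, -1.5]
width: 0.0266
finger_force: 30.0
```

Emit:
{"op": "carry_out", "data": {
  "motion": "0 0 0 0; 0 0 0 0; 0 0 0 0; 0 0 0 0; 0 0 0 0; 0 0 0 0; 0 0 0 0; 0 0 0 0"
}}

```text
time: 20.65
tool_pos: [0.5404, 0.1435, 0.2835]
ee_rot: [-3.138, 0.003, 2.939]
wrist_force: [2.6, -6.6, -0.8]
width: 0.0266
finger_force: 30.0
```

```bash
python3 - <<'E'
from h import *
import cv2
from bench import snapshot
go(.59,.1336,.2779,79)
T=lambda i:((i[:,:,2].astype(int)>i[:,:,0]+40))
for n in("scene","side"):
    s=snapshot(n); np.save(f"pics/{n}_f.npy",s,allow_pickle=True); cv2.imwrite(f"pics/{n}_f.png",s["image"][:,:,::-1])
    i0=C[n]["image"]
    a,b=T(s["image"]),T(i0)
    win=(slice(130,280),slice(240,420))
    for nm,m in(("now",a),("start",b)):
        k=cv2.connectedComponentsWithStats(m[win].astype(np.uint8))[2]
        j=[q.tolist() for q in k[1:] if q[4]>60]; print(n,nm,j)
# grey roll + foot checks
s=np.load("pics/scene_f.npy",allow_pickle=True).item()["image"].astype(int)
for y in range(118,166,3): print(y,''.join('#' if s[y,x].sum()<330 else '.' if s[y,x].sum()>480 else '+' for x in range(240,330)))
for y in range(225,272,3): print(y,''.join('#' if s[y,x].sum()<130 else '.' if s[y,x].sum()>380 else '+' for x in range(290,370)))
E
```

```text
row [-0.337  0.002  0.038] -0.0035 t 20.65 [0.5404 0.1435 0.2835] [ 0.16  0.1   1.23 -0.    1.81 -1.21] F [ 2.6 -6.6 -0.8] 0.026647875951795262 29.997657537460327
scene now [[2, 0, 80, 42, 1539], [163, 4, 17, 38, 339], [5, 14, 86, 102, 1117], [50, 20, 95, 88, 2247], [104, 26, 22, 41, 223], [156, 29, 24, 51, 369], [2, 36, 91, 114, 595], [123, 60, 12, 20, 125], [16, 66, 32, 43, 79], [37, 69, 43, 55, 163], [162, 71, 18, 20, 113], [7, 76, 56, 74, 664], [23, 82, 45, 66, 143], [0, 89, 45, 61, 711], [88, 109, 20, 21, 238], [54, 111, 30, 39, 110], [97, 131, 23, 19, 234], [88, 136, 15, 14, 86]]
scene start [[100, 31, 18, 33, 184], [74, 43, 29, 42, 301], [107, 66, 14, 16, 93], [105, 85, 32, 28, 534]]
side now [[32, 36, 34, 67, 785]]
side start [[60, 15, 10, 9, 61], [41, 37, 32, 68, 792]]
118 ...................++++.++....................+++++........+++++++++.+++++++..+++.+......+
121 ...............+++++++.............................++++......+++++++++++++++++.+.+++....+.
124 ...........+++++++.....................................++++.....++++++++++++++++...+++....
127 .......++++.++........
[... 1868 characters left out ...]
++++++++++++########
249 .....................................+................+++++++++++++++++++##+++++
252 .............................+.....+....................+++++++++++++++++++##+++
255 ...........................+####+++......................++++++++++++++++++++#++
258 ..........................+######................+.+++++++++++++++++++++++++++##
261 ..................................+...++++++++++++++++++++...+++++++++++++++++++
264 ..............................+++++++++++++++.+...............++++++++++++++###+
267 ...............................++++++...........................+++++++++++++###
270 .................................................................++++++++++++++#
```

```bash
python3 - <<'E'
from h import *
def proj(n,p):
    s=C[n]; v=np.linalg.inv(s["pose"])@np.r_[p,1]; return np.array([s["cx"]-s["fx"]*v[0]/v[2],s["cy"]+s["fy"]*v[1]/v[2]]).round(1)
ex=np.array([.981,-.193,0]);ey=np.array([.193,.981,0]);ez=np.array([0,0,1.]);piv=np.array([.526,.075,.04])
h=np.array([.6065,.0877,.1408])
T0=cx=None
def R(t): return np.c_[np.cos(t)*ex-np.sin(t)*ez,ey,np.sin(t)*ex+np.cos(t)*ez]
hf=R(.21).T@(h-piv); print("hinge in frame",hf)
for t in(.21,.1,.0,-.1): print(t,"foot",proj("scene",piv+R(t)@(hf+[.075,.02,-.113])),"collar",proj("side",piv+R(t)@np.array([0,.07,.215])),"tubelow",proj("side",piv+R(t)@np.array([0,.07,.17])))
for f in("","_f"):
    s=np.load(f"pics/side{f}.npy",allow_pickle=True).item()["image"].astype(int)
    for y in(168,174,180,200,215,225):
        b=np.flatnonzero(s[y,240:345,2]>s[y,240:345,0]+40)+240; print(f,y,b.min() if len(b) else None,b.max() if len(b) else None)
    c=np.argwhere(s[205:250,250:330].min(2)>170); print("hub white",(c.mean(0)[::-1]+[250,205]).round(1),len(c))
for t in (.21,0): print(t,"hub",[proj("side",piv+R(t)@np.array([0,y,.12])) for y in(-.12,-.15)])
E
```

```text
hinge in frame [0.0538 0.028  0.1145]
0.21 foot [319.9 259.5] collar [300.9 159.2] tubelow [298.3 172.1]
0.1 foot [319.2 257.6] collar [292.7 158.4] tubelow [292.  171.5]
0.0 foot [319.  255.6] collar [285.1 158.4] tubelow [286.2 171.4]
-0.1 foot [319.2 253.4] collar [277.6 159. ] tubelow [280.4 171.9]
 168 296 298
 174 294 305
 180 287 306
 200 285 310
 215 281 311
 225 279 312
hub white [296.9 228.9] 60
_f 168 285 292
_f 174 283 295
_f 180 279 299
_f 200 276 300
_f 215 273 303
_f 225 273 302
hub white [288.6 228.5] 76
0.21 hub [array([295.7, 228.5]), array([295.7, 236.5])]
0 hub [array([286. , 228.2]), array([285.8, 236.2])]
```

The frame rotated about 0.18–0.20 of 0.21 rad. I'll nudge it 4 mm further, settle, and recheck.

Emit:
{"op": "carry_out", "data": {
  "motion": "0.01 0 0 0; 0.02 0 0 0; 0.027 0 0 0; 0.027 0 0 0; 0.027 0 0 0; 0.027 0 0 0; 0.027 0 0 0; 0.027 0 0 0"
}}

```text
time: 21.55
tool_pos: [0.5369, 0.1441, 0.2835]
ee_rot: [-3.138, 0.004, 2.939]
wrist_force: [2.2, -6.2, -0.9]
width: 0.027
finger_force: 30.0
```

Emit:
{"op": "carry_out", "data": {
  "motion": "0 0 0 0; 0 0 0 0; 0 0 0 0; 0 0 0 0; 0 0 0 0; 0 0 0 0; 0 0 0 0; 0 0 0 0"
}}

```text
time: 22.35
tool_pos: [0.5369, 0.1442, 0.2835]
ee_rot: [-3.138, 0.004, 2.939]
wrist_force: [3.5, -5.6, -0.8]
width: 0.0266
finger_force: 30.0
```

```bash
python3 - <<'E'
from h import *
from bench import snapshot,robot
s=snapshot("side")["image"].astype(int)
for y in(174,200,225):
    b=np.flatnonzero(s[y,240:345,2]>s[y,240:345,0]+40)+240; print(y,b.min(),b.max())
c=np.argwhere(s[205:250,250:330].min(2)>170); print("hub",(c.mean(0)[::-1]+[250,205]).round(1))
go(.54,.1435,.2835)
print(robot.close_job())
E
```

```text
174 282 294
200 276 299
225 273 302
hub [287.7 228.5]
row [-0.022 -0.    -0.   ] 0 t 22.4 [0.5368 0.1442 0.2835] [ 0.16  0.1   1.24 -0.    1.81 -1.21] F [ 2.2 -6.3 -1.5] 0.026459705481211786 29.99700129032135
the job is handed in; nothing more can be done
None
```

I handed the job in at 22.4 s with the roll flat in the tray, the kickstand fully down and the seat tube gripped at 30 N and held upright to within about 0.03 rad by my measurements; the hand-in did not return a verdict.

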